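Set the sample hold-down to a sliding fit

TASK

On the hold-down stand with the wing screw, turn the wing clockwise until its rubber pad is firmly down on the terracotta sample, finger-tight and no harder, then back it off a quarter of a turn so that samples can just be slid in and out. Let go of the wing and leave the stone bar and the small chips beside the stands where they are.

Things in the scene. Friction and masses are not known exactly. Their poses are not given: they have to be found in the camera images.
- wing_grip (a point): centre of the steel wing (flat upright bar 50 long, 11 thick, 32 mm high, on a 24 mm hub) topping the vertical screw: on the screw axis, half-way up the bar, 138 mm above the table, 36 mm above the stand's arm. x along the bar, y across it (grip across the 11 mm), z up. Clockwise seen from above lowers the screw, 5 mm a turn. It turns with about 0.03 N m and stays where left.
- clamp: the aluminium stand with the wing screw, fixed to the table: base plate 150 x 110 x 12 mm, arm 40 mm wide with its top 102 mm above the table. Origin on the table, on the vertical screw axis; x points from the screw to the post. It is the left or the right one of two stands; the other has a plain round knob 46 mm wide in place of the wing and is left alone.
- sample: terracotta slab 84 x 78 mm, about 30 thick (it varies), fixed under the screw's 30 mm rubber pad; origin inside it, low down. From the start it takes 0.3 to 0.8 of a turn until the pad is down on it: it varies and must be felt. From there the wing's torque climbs by about 0.013 N m per degree as the rubber gives; 0.12 to 0.2 N m is finger-tight, over 0.28 damages the slab.
- stone_bar: bystander: marble bar 190 x 45 x 32 mm lying between the two stands; origin under its centre
- wood_chip: bystander: wooden chip 50 x 35 x 12 mm just in front of a stand; origin under its centre
- cork_chip: bystander: cork chip 40 x 60 x 10 mm just in front of a stand; origin under its centre
Mind the look-alikes: they are no part of the job. Leave any red look-alike of the clamp alone.

How it is judged (in metres and radians):
On the way, in this order (a step that is already met when the one before it is completed fails the run):
1. the pad is screwed down firmly on the sample (more than 80 N, about 0.06 N m at the wing above its running drag) (contact force between clamp and sample above 80 N), for 0.1 s.
2. the screw is backed off a quarter of a turn: the pad stands 0.7 to 1.6 mm (50 to 115 degrees of turn) clear of the sample (z of wing_grip in the frame of sample between 0.1247 and 0.1256 m), for 0.2 s.
At the end, for the whole second after the job is handed in: The pad stands 0.7 to 1.6 mm above the sample (a quarter turn, give or take some 30 degrees) and stays there (all of step 2); the robot touches nothing.
It fails at once if the sample is crushed: more than 350 N under the pad (0.28 N m on the wing above its drag) (contact force between clamp and sample above 350 N).
It fails at once if the stone bar or a chip is moved by more than 30 mm (distance of any of stone_bar, wood_chip, cork_chip from where it was at the start of the episode above 0.03 m).
It also fails if it takes over 72 s, if anything falls off the work surface, if the arm or the gripper's body presses on something with over 40 N, if the wrist force passes 120 N, or if a joint passes its speed limit or range.

ROBOT

A 6-joint arm with a two-finger parallel gripper is mounted at the origin on the work surface. World frame = base frame: x ahead of the robot, y to its left, z up, the work surface at z = 0. Lengths are in m, angles in degrees, forces in N, time in s.
With the tool pointing down it reaches from about 0.3 to 1 m from the base axis. Payload 5.1 kg.
Tool frame: the origin (TCP) lies midway between the tips of the shut fingers; the grasp point (between the pads) lies 19 mm behind it; z points along the fingers, y is the direction in which the jaws open and shut (so a half turn about z gives the same grasp; the last joint's range is limited). The gripper opens to 95 mm and grips with 3 to 60 N. Pads are 20 mm wide; open, the fingers measure 119 mm over their backs; the gripper's body (75 mm by 180 mm) begins 59 mm behind the grasp point.
Start: joints at [-70.508, 7.093, 94.555, -0, 78.352, -4.733], TCP at [0.267, -0.593, 0.215] pointing down, gripper open.
Joint ranges: [-149.61, 149.61], [-58.7, 133.49], [1.44, 155.28], [-77.14, 257.14], [18.33, 153.61], [-166.67, 166.67]. Speed limits (degrees/s): [147.25, 147.25, 180, 180, 180, 180].

INTERFACE

Orientations are given as a 3x3 rotation matrix whose columns are the frame's x, y, z axes.
In Python, from plant import robot gives the robot as it stands. Calls block until the motion is done:
- robot.move_ptp(position, orientation): joint-space move of the TCP to a pose.
- robot.movel(position, rotation=None, rate=0.15): straight line of the TCP; rotation=None keeps the orientation; rate is the mean speed in m/s.
- robot.goto_joints(angles): joint-space move.
- robot.command_gripper(opening, f_grip=None): opening from 0.0 (shut) to 1.0 (fully open); f_grip is the grip in N (None keeps the last); returns when the fingers have stopped.
- robot.wait(seconds).
- robot.ik(position, orientation): joint angles nearest the present ones, or None.
- robot.camera(name): name is "scene" or "top" or "wrist"; returns the picture (384x512x3 uint8, red, green, blue); there is no depth.
- robot.get_calibration(name): a dict with "fovy" (degrees; the focal length in pixels is half the picture's height over the tangent of half this angle, whatever the lens; pixels are square), "cx", "cy" (the principal point, pixels), "R" (3x3) and "t" (3): a world point X has camera coordinates R X + t; the wrist camera has in their place "hand_eye" (4x4, takes a point from camera to tool coordinates, whose origin is the TCP and whose axes are the flange's). Camera axes: x right, y down, z forward; pixel columns grow to the right and rows downward; lengths in m; the calibration is good to about 2 mm. A picture is of the moment at which its call begins: read the wrist's pose just before it. get_calibration takes no time and is no camera call.
A pose or a line that the arm cannot do raises robot.PlanningError and nothing moves.
- robot.job_done(): hands the job in, once; it reports no verdict.
Trained networks look in the newest picture that a camera, given by its name, has taken for a name from the list of things; names that differ only in an ending like _2 or _b are one class to them, and where a whole thing is asked for, a point or a joint stands for the part that bears it (a point fixed in the world has none). Each returns a list of dicts, best first, with "conf" (0 to 1); they miss things now and then, are a little off and sometimes report something else, mostly with a low value. They report only what shows in the picture. A call takes as long as a camera call. They do not tell look-alikes from the thing itself.
- robot.trace(camera, label): "pixels" (384x512 bool, what is visible of it) and "extent" ([left, top, right, bottom] in pixels, round what is visible of it).
- robot.tip_of(camera, label): "point" ([row, column] in pixels: a listed point, or the origin of a listed thing).
Readings, each from a call of its own:
- robot.read_time(): time.
- robot.read_joint_pos(): joint angles.
- robot.read_joint_vel(): joint speeds.
- robot.read_joint_efforts(): joint torques, N m.
- robot.read_eef_pos(): TCP position.
- robot.read_orientation(): TCP orientation.
- robot.read_contact_force(): force on the tool from outside, world axes, zero at the start.
- robot.read_wrist_torque(): the same for the moment, N m.
- robot.read_grip_width(): opening from 0.0 (shut) to 1.0 (fully open).
Only numpy, scipy, OpenCV 4.12 (cv2) and the standard library are available. Lean on these libraries where they do the work, as an engineer would, in place of code of your own. Each camera call takes 0.05 s, during which the arm holds its last target.

## Working session

There is one attempt and no reset: what is moved stays moved. The work goes in short steps, each a Python script; the robot and the scene stay as the last script left them, time stands still between calls to the robot, and variables do not carry over. Pictures are saved under pics/ and viewed, and the job is handed in when it is done.

```bash
ls; mkdir -p pics
python3 - <<'E'
from plant import robot
import cv2
for n in ("scene","top","wrist"):
    im=robot.camera(n); cv2.imwrite(f"pics/{n}0.png",im[:,:,::-1])
    c=robot.get_calibration(n); print(n,c)
    for l in ("wing_grip","clamp"):
        print(l,[(round(d["conf"],2),d["point"]) for d in robot.tip_of(n,l)])
print(robot.read_time())
E
```

```text
pics
scene {'fovy': 53.621722385518716, 'cx': 260.22081656599653, 'cy': 187.84293066551533, 'R': array([[-0.81618872,  0.57770718,  0.00950752],
       [ 0.43508547,  0.62535271, -0.64779211],
       [-0.3801797 , -0.52458403, -0.76175783]]), 't': array([ 0.38666105, -0.1425615 ,  1.28982766])}
wing_grip [(0.73, [246.8, 407.7]), (0.67, [253.8, 302.7]), (0.59, [227.5, 303.8])]
clamp [(0.78, [260.7, 298.6]), (0.58, [273.3, 396.1])]
top {'fovy': 48.32327914068813, 'cx': 255.87358365139602, 'cy': 189.0046124426618, 'R': array([[ 0.01469252, -0.99988928,  0.00235756],
       [-0.99584074, -0.01484498, -0.0898935 ],
       [ 0.08991855, -0.00102699, -0.99594859]]), 't': array([0.00612161, 0.45331319, 1.08263236])}
wing_grip [(0.61, [241.2, 101.7]), (0.46, [169.7, 177.1])]
clamp [(0.87, [239.4, 120.3]), (0.78, [177.2, 186.0])]
wrist {'fovy': 70.59245926024803, 'cx': 253.43232852982734, 'cy': 188.21036141902698, 'hand_eye': array([[-1.96373707e-04, -9.62472358e-01, -2.71379662e-01,
         7.66309849e-02],
       [ 9.99999797e-01, -3.53715756e-04,  5.30872392e-04,
         1.25013536e-03],
       [-6.06941266e-04, -2.71379502e-01,  9.62472232e-01,
        -1.69868797e-01],
       [ 0.00000000e+00,  0.00000000e+00,  0.00000000e+00,
         1.00000000e+00]])}
wing_grip []
clamp []
0.45
```

View pics/scene0.png

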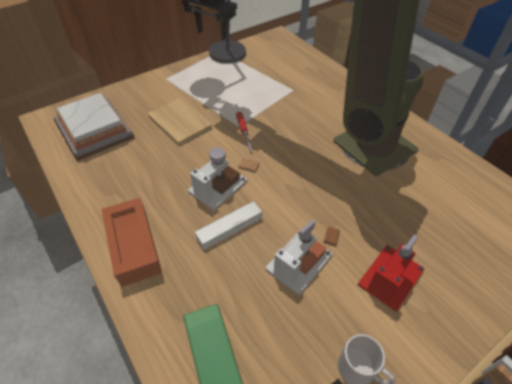

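View pics/top0.png

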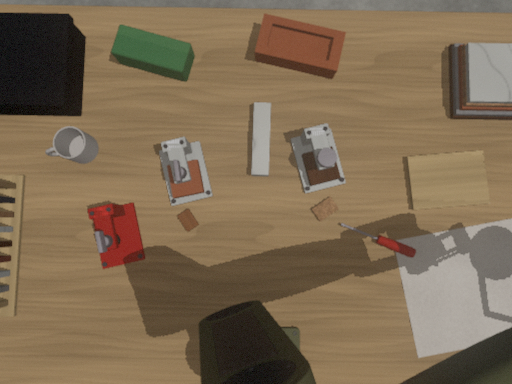

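The candidates in the top picture (row, col) are:
- **(171, 179):** aluminium stand with the wing
- **(157, 326):** aluminium stand with the round knob
- **(241, 102):** red look-alike with a wing

By the description I choose (171, 179), which is at about (235, 306) in the scene picture. I'll check it in a close crop and locate it.

```bash
cat > h.py <<'E'
import numpy as np, cv2
from plant import robot
def K(c):
    f=192/np.tan(np.radians(c["fovy"])/2); return f,c["cx"],c["cy"]
def cam_pose(n):
    c=robot.get_calibration(n)
    if n=="wrist":
        T=np.eye(4);T[:3,:3]=robot.read_orientation();T[:3,3]=robot.read_eef_pos()
        M=T@c["hand_eye"]; return c,M[:3,:3],M[:3,3]
    return c,c["R"].T,-c["R"].T@c["t"]
def ray(P,rc):
    c,R,o=P; f,cx,cy=K(c)
    return o,R@np.array([(rc[1]-cx)/f,(rc[0]-cy)/f,1])
def atz(P,rc,z):
    o,d=ray(P,rc); return o+d*(z-o[2])/d[2]
def proj(P,X):
    c,R,o=P;f,cx,cy=K(c);q=R.T@(np.array(X)-o);return np.array([cy+f*q[1]/q[2],cx+f*q[0]/q[2]])
E
python3 - <<'E'
from h import *
t=cv2.imread("pics/top0.png")[110:230,130:250]; s=cv2.imread("pics/scene0.png")[200:320,250:370]
cv2.imwrite("pics/crop0.png",np.hstack([cv2.resize(x,(400,400),interpolation=cv2.INTER_CUBIC) for x in (t,s)]))
T=cam_pose("top");S=cam_pose("scene")
for n,P,l in(("top",T,[(169.7,177.1),(177.2,186),(241.2,101.7),(157,326)]),("scene",S,[(227.5,303.8),(253.8,302.7),(246.8,407.7)])):
    for p in l: print(n,p,atz(P,p,.138).round(3),atz(P,p,.0).round(3))
for x in("stone_bar","wood_chip","cork_chip"):
    print(x,[(d["conf"],atz(T,d["point"],0).round(3)) for d in robot.tip_of("top",x)])
E
```

```text
top (169.7, 177.1) [0.485 0.196 0.138] [0.503 0.221 0.   ]
top (177.2, 186) [0.467 0.174 0.138] [0.483 0.197 0.   ]
top (241.2, 101.7) [0.318 0.362 0.138] [0.313 0.411 0.   ]
top (157, 326) [ 0.519 -0.148  0.138] [ 0.543 -0.171  0.   ]
scene (227.5, 303.8) [0.481 0.187 0.138] [0.409 0.122 0.   ]
scene (253.8, 302.7) [0.529 0.241 0.138] [0.466 0.186 0.   ]
scene (246.8, 407.7) [0.319 0.365 0.138] [0.218 0.333 0.   ]
stone_bar [(0.72, array([0.586, 0.002, 0.   ]))]
wood_chip [(0.6, array([0.374, 0.196, 0.   ]))]
cork_chip [(0.72, array([ 0.401, -0.166,  0.   ])), (0.3, array([0.593, 0.001, 0.   ]))]
```

View pics/crop0.png

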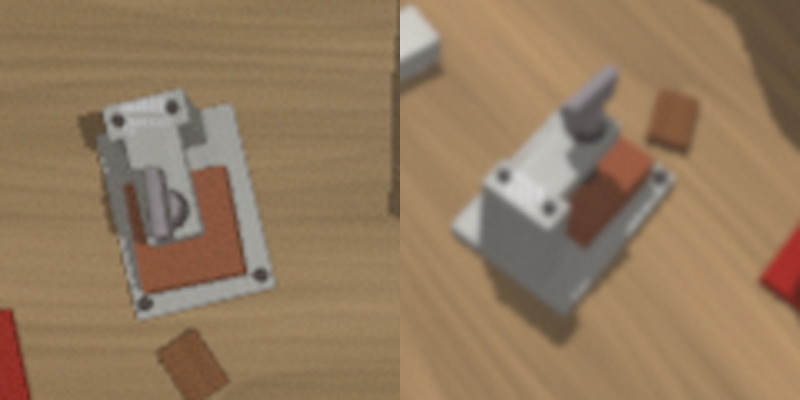

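The crop shows a grey upright bar over the hub on the aluminium arm, with a terracotta slab under it. The wing is at about (170, 177) in the top picture and is on the left stand, so the choice holds. Next I move above it for the wrist camera.

```bash
cat >> h.py <<'E'
def Rd(psi):
    p=np.radians(psi);c,s=np.cos(p),np.sin(p)
    return np.array([[c,s,0],[s,-c,0],[0,0,-1.]])
E
python3 - <<'E'
from h import *
print(robot.read_orientation().round(3),robot.read_contact_force(),robot.read_wrist_torque())
for psi in range(-180,181,30):
    q=robot.ik([.48,.19,.119],Rd(psi)); print(psi,None if q is None else np.round(q,1))
p=robot.read_eef_pos(); robot.movel([p[0],p[1],.31],rate=.3)
robot.move_ptp([.48,.19,.31],Rd(12))
P=cam_pose("wrist"); im=robot.camera("wrist"); cv2.imwrite("pics/w1.png",im[:,:,::-1])
print([(d["conf"],d["point"],atz(P,d["point"],.138)) for d in robot.tip_of("wrist","wing_grip")])
print(robot.read_time(),robot.read_contact_force(),robot.read_wrist_torque(), proj(P,[.48,.19,.138]))
E
```

```text
[[ 0.912  0.41   0.   ]
 [ 0.41  -0.912 -0.   ]
 [ 0.     0.    -1.   ]] [ 0.46128822 -0.63016564  0.01631771] [-0.02754974 -0.01662488  0.05608269]
-180 [ 15.6  -5.4 116.7  -0.   68.7 -74.4]
-150 [  15.6   -5.4  116.7   -0.    68.7 -104.4]
-120 [  15.6   -5.4  116.7   -0.    68.7 -134.4]
-90 [  15.6   -5.4  116.7   -0.    68.7 -164.4]
-60 [ 15.6  -5.4 116.7  -0.   68.7 165.6]
-30 [ 15.6  -5.4 116.7  -0.   68.7 135.6]
0 [ 15.6  -5.4 116.7  -0.   68.7 105.6]
30 [ 15.6  -5.4 116.7  -0.   68.7  75.6]
60 [ 15.6  -5.4 116.7  -0.   68.7  45.6]
90 [ 15.6  -5.4 116.7  -0.   68.7  15.6]
120 [ 15.6  -5.4 116.7  -0.   68.7 -14.4]
150 [ 15.6  -5.4 116.7  -0.   68.7 -44.4]
180 [ 15.6  -5.4 116.7  -0.   68.7 -74.4]
[(0.81, [172.6, 246.5], array([0.4801545 , 0.19712362, 0.138     ])), (0.4, [258.5, 107.1], array([0.31801158, 0.36491088, 0.138     ]))]
4.025 [-0.08498945 -0.13840758 -0.11802136] [-0.0741874   0.04246909  0.04796718] [173.82989931 251.88650862]
```

View pics/w1.png

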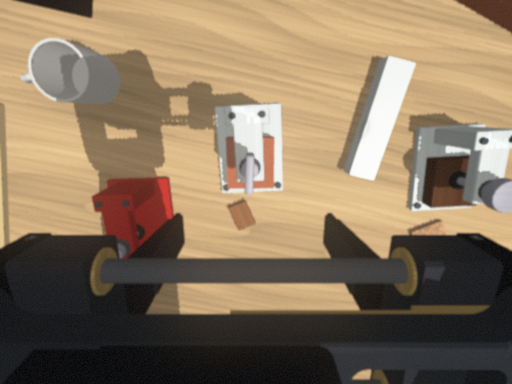

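Run:
```python
from h import *
robot.move_ptp([.48,.197,.24],Rd(192))
robot.wait(.2)
P=cam_pose("wrist"); im=robot.camera("wrist"); cv2.imwrite("pics/w2.png",im[:,:,::-1])
print([(d["conf"],d["point"],atz(P,d["point"],.138)) for d in robot.tip_of("wrist","wing_grip")])
for d in robot.trace("wrist","wing_grip"): print(d["conf"],d["extent"],d["pixels"].sum())
c=proj(P,[.48,.197,.138]);print(c, robot.read_time())
r,q=int(c[0]),int(c[1]);x0=max(q-64,0);y0=max(r-64,0);print(y0,x0)
cv2.imwrite("pics/w2c.png",cv2.resize(im[y0:y0+128,x0:x0+128,::-1],(600,600),interpolation=cv2.INTER_CUBIC))
```

```text
[(0.97, [55.7, 467.0], array([0.317078  , 0.36084137, 0.138     ])), (0.81, [189.3, 249.9], array([0.48286823, 0.19244211, 0.138     ])), (0.71, [163.8, 249.3], array([0.45661904, 0.18634465, 0.138     ]))]
0.97 [434.0, 20.8, 493.5, 84.3] 2376
0.77 [240.6, 164.0, 263.8, 216.1] 767
0.66 [89.3, 140.0, 141.7, 261.6] 3949
0.31 [0.0, 29.0, 34.0, 77.5] 1021
[187.5834288 254.7488959] 7.0167
123 190
```

View pics/w2c.png

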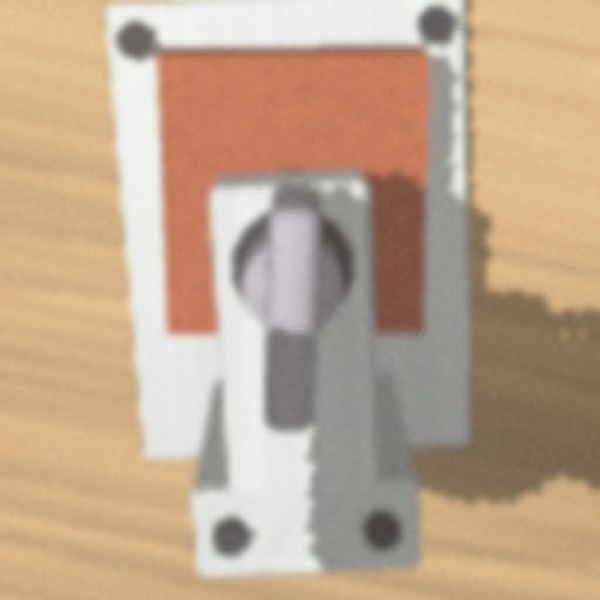

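View pics/w2.png

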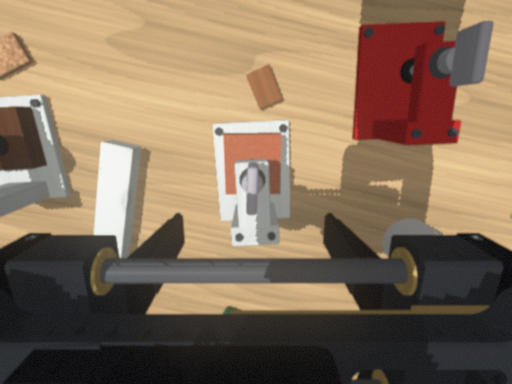

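Run:
```python
from h import *
P=cam_pose("wrist"); s=600/128
f=lambda x,y,z:atz(P,((y+.5)/s+123-.5,(x+.5)/s+190-.5),z)
a=f(296,208,.154);b=f(290,430,.154);print(a,b,(a+b)/2,np.linalg.norm(a-b),np.degrees(np.arctan2(*(b-a)[1::-1])))
h=f(292,282,.125);print("hub",h)
l=f(268,380,.154);r=f(316,380,.154);print("w",np.linalg.norm(l-r))
# first view: w1 bar at same
w=cv2.imread("pics/w1.png")[120:230,190:300];cv2.imwrite("pics/w1c.png",cv2.resize(w,(600,600),interpolation=cv2.INTER_CUBIC))
t=cv2.imread("pics/top0.png")[145:195,155:205];cv2.imwrite("pics/t1c.png",cv2.resize(t,(600,600),interpolation=cv2.INTER_CUBIC))
```

```text
[0.45590875 0.18984672 0.154     ] [0.5036183  0.19862546 0.154     ] [0.47976353 0.19423609 0.154     ] 0.048510489320770706 10.426027628053824
hub [0.47879139 0.19365263 0.125     ]
w 0.010199117076219677
```

View pics/w1c.png

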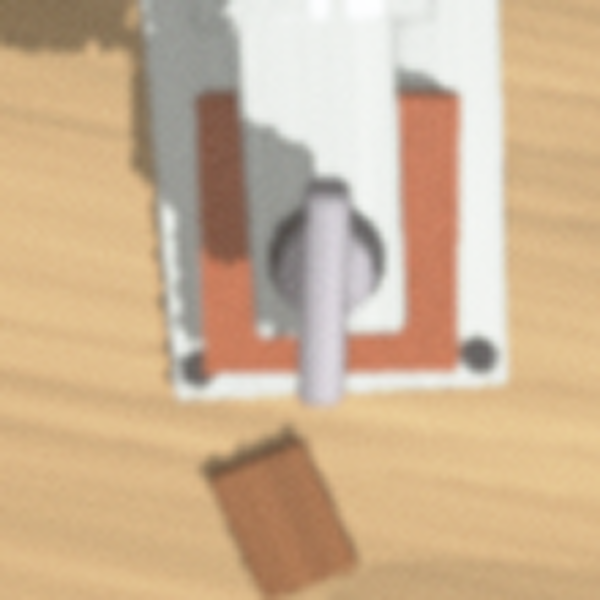

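View pics/t1c.png

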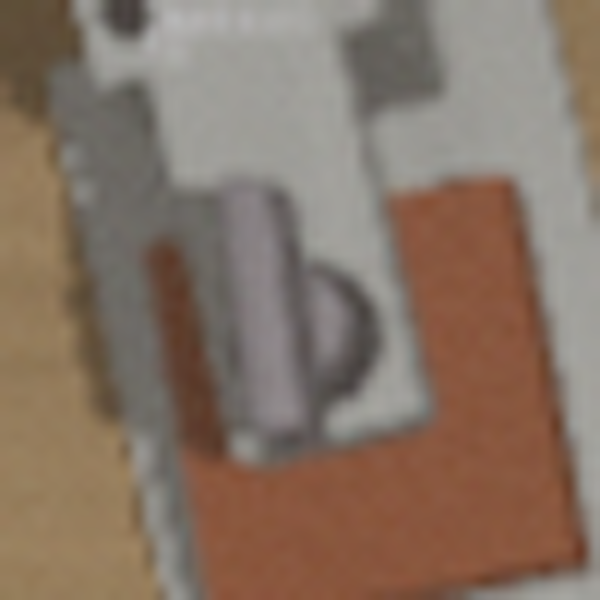

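Run:
```python
from h import *
c=robot.get_calibration("wrist");T=np.eye(4);T[:3,:3]=Rd(12);T[:3,3]=[.48,.19,.31];M=T@c["hand_eye"];P=(c,M[:3,:3],M[:3,3])
def go(P,a,b,s,r0,c0,z=.154):
    f=lambda p:atz(P,((p[1]+.5)/s+r0-.5,(p[0]+.5)/s+c0-.5),z)
    a,b=f(a),f(b);print((a+b)/2,np.linalg.norm(a-b),np.degrees(np.arctan2(*(a-b)[1::-1])))
go(P,(329,193),(322,403),600/110,120,190)
go(cam_pose("top"),(252,183),(275,432),12,145,155)
```

```text
[0.48019203 0.196731   0.154     ] 0.04855744489721335 9.88615603686104
[0.48144327 0.19391477 0.154     ] 0.04779874795000691 7.020510776698195
```

```bash
cat >> h.py <<'E'
import json
def mz(n=8,dt=.01):
    v=[]
    for _ in range(n): v.append(robot.read_wrist_torque()[2]); robot.wait(dt)
    return np.mean(v),np.std(v)
E
python3 - <<'E'
from h import *
robot.movel([.48,.195,.20],Rd(190),rate=.1)
robot.movel([.48,.195,.119],rate=.12)
robot.wait(.2)
print(robot.read_time(),mz(),robot.read_time(),robot.read_contact_force(),robot.read_joint_pos())
robot.command_gripper(0.0,25)
robot.wait(.2)
print(robot.read_time(),robot.read_grip_width()*95,mz(),robot.read_contact_force(),robot.read_wrist_torque(),robot.read_eef_pos())
im=robot.camera("wrist"); cv2.imwrite("pics/w3.png",im[:,:,::-1])
E
```

```text
8.5917 (np.float64(0.0069075704548344575), np.float64(0.035879455464426946)) 8.6583 [ 0.09931755 -0.00963357 -0.39649309] [ 1.61703966e+01 -5.15311254e+00  1.16404155e+02  5.79205476e-04
  6.86611001e+01 -8.38284476e+01]
10.0 22.73117091642454 (np.float64(-0.005720610822319515), np.float64(0.031403996790936)) [-0.65215249  1.6473593   0.13332512] [ 0.40906913 -0.12563423 -0.00770032] [0.47998698 0.1951578  0.11902916]
```

View pics/w3.png

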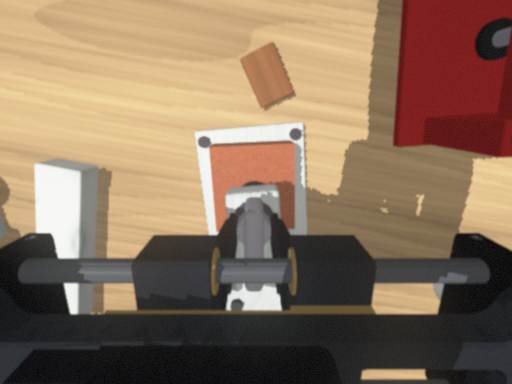

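The width is 22.7 mm instead of 11, so the finger tips closed on the 24 mm hub below the bar. I'll reopen, go up 8 mm and grip the bar.

Run:
```python
from h import *
robot.command_gripper(0.5,25)
robot.movel([.48,.195,.128],Rd(190),rate=.1)
robot.wait(.1)
t=robot.read_time();print(mz(20,.01),robot.read_time()-t)
robot.command_gripper(0.0,25)
robot.wait(.1)
print(robot.read_time(),robot.read_grip_width()*95,mz(20),robot.read_contact_force(),robot.read_wrist_torque(),robot.read_eef_pos())
```

```text
(np.float64(-0.002471978316739805), np.float64(0.02026906899566309)) 0.16670000000000051
12.075 10.99551822443571 (np.float64(0.002590030810547092), np.float64(0.016722107907049207)) [-0.21936904  1.00422106 -0.60767211] [ 0.34599652 -0.11728519  0.02270114] [0.47996814 0.1951396  0.12798865]
```

Grip width is now 11.0 mm, so the bar is held. I'll turn clockwise and monitor the moment.

```bash
cat >> h.py <<'E'
C=[.48,.195]; Z0=.128; PSI0=190.
def turn(psi):
    """tool to yaw psi, following the thread"""
    z=Z0-(PSI0-psi)/360*.005
    q=robot.ik([C[0],C[1],z],Rd(psi))
    if q is None: raise RuntimeError("ik")
    q0=robot.read_joint_pos()
    if abs(q[5]-q0[5])>100: raise RuntimeError("wrap")
    robot.goto_joints(q)
E
python3 - <<'E'
from h import *
for k in range(1,5):
    turn(190-20*k)
    m=mz(10); t=robot.read_time()
    print(k*20,round(t,2),np.round(m,3),robot.read_contact_force().round(1),robot.read_joint_pos()[5].round(1),robot.read_joint_efforts()[5].round(3))
    if m[0]>.12: break
E
```

```text
20 12.75 [-0.022  0.022] [-0.3  2.4 -0.7] -63.9 -0.016
40 13.26 [-0.017  0.038] [-0.1  2.9 -0.9] -44.0 -0.006
60 13.77 [-0.014  0.03 ] [-0.6  4.4 -1.2] -24.0 -0.003
80 14.28 [-0.002  0.034] [ 0.5  3.7 -0.6] -4.0 -0.002
```

Run:
```python
from h import *
im=robot.camera("wrist"); top=robot.camera("top")
cv2.imwrite("pics/w4.png",np.hstack([cv2.resize(im[60:260,160:360,::-1],(400,400)),cv2.resize(top[110:230,120:240,::-1],(400,400))]))
for k in range(4): print(robot.read_joint_efforts()[5],mz(10))
```

```text
0.015972842811606824 (np.float64(0.04112525547233594), np.float64(0.024156286923288986))
0.015178830362856388 (np.float64(0.022783090754466412), np.float64(0.03225772027946382))
0.027607427327893674 (np.float64(0.030171128799743353), np.float64(0.04054673124122776))
0.028390937950462103 (np.float64(0.034290037514150516), np.float64(0.035638302627372984))
```

View pics/w4.png

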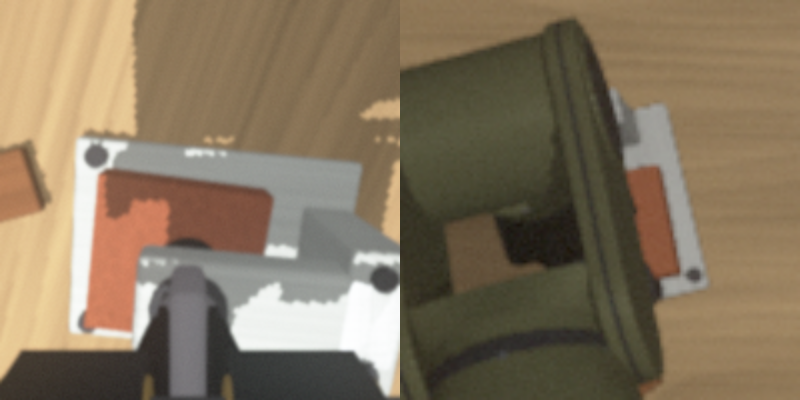

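The bar has turned with the gripper, and after settling the moment is +0.03, which matches the running drag and confirms the sign. I'll continue in fine steps and feel for contact.

Run:
```python
from h import *
a=80;out=[]
turn(190-95);a=95
step=5
while a<240:
    a+=step; turn(190-a); robot.wait(.1)
    m=mz(12)[0]; e=robot.read_joint_efforts()[5]; t=robot.read_time()
    print(a,round(t,2),round(m,3),round(e,3),robot.read_contact_force().round(1))
    if m>.065 or e>.065: step=2.5
    else: step=5
    if m>.165 or e>.165: break
    if t>48: break
print(robot.read_joint_pos()[5])
```

```text
100 15.52 -0.029 -0.032 [ 1.1  5.5 -1.9]
105 15.97 -0.026 -0.032 [ 1.9  5.  -2.3]
110 16.42 -0.028 -0.032 [ 1.2  5.5 -2.4]
115 16.87 -0.028 -0.032 [ 1.   5.3 -2.6]
120 17.32 -0.018 -0.032 [ 1.9  5.3 -1.6]
125 17.77 -0.031 -0.032 [ 1.4  5.2 -2.4]
130 18.22 -0.036 -0.032 [ 1.4  5.1 -2.1]
135 18.67 -0.051 -0.032 [ 1.4  4.6 -2.2]
140 19.12 -0.038 -0.032 [ 1.4  4.9 -1.8]
145 19.57 -0.018 -0.031 [ 1.8  4.3 -2.3]
150 20.02 0.014 0.016 [ 2.2  5.6 -2.6]
155 20.47 0.066 0.073 [ 1.1  5.4 -2. ]
157.5 20.92 0.09 0.102 [ 1.6  5.4 -0.9]
160.0 21.37 0.13 0.13 [ 1.3  4.2 -2.4]
162.5 21.82 0.16 0.159 [ 1.6  5.4 -1.8]
165.0 22.27 0.189 0.188 [ 1.8  4.4 -2.6]
81.07457246096605
```

Contact came at about 146° of turn and the torque then rose about 0.0115 N m per degree. It is now about 0.19 N m measured, or about 0.22 N m above the −0.03 baseline. That is firm and below the damage limit. Now I back off to 83° before contact, which is 1.15 mm.

Run:
```python
from h import *
for a in (145,120,95,75,63):
    turn(190-a); robot.wait(.1)
    print(a,round(robot.read_time(),2),round(mz(10)[0],3),round(robot.read_joint_efforts()[5],3),robot.read_contact_force().round(1))
robot.wait(.3)
p0=cam_pose("wrist");im=robot.camera("wrist");cv2.imwrite("pics/w5.png",im[:,:,::-1])
print(robot.read_joint_pos()[5],robot.read_grip_width()*95)
```

```text
145 22.79 0.025 0.029 [ 2.1  4.  -2.2]
120 23.48 0.02 0.028 [ 1.   4.8 -1.5]
95 24.16 0.042 0.028 [ 0.5  5.4 -2.2]
75 24.77 0.029 0.028 [ 0.9  5.4 -2. ]
63 25.27 0.016 0.029 [ 0.9  6.  -0.8]
-20.730920182113532 10.845212682162671
```

View pics/w5.png

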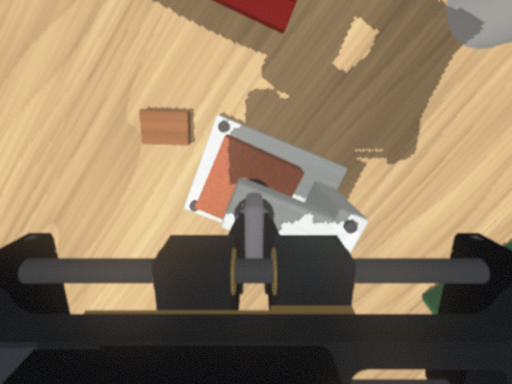

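The bar is still held squarely in the fingers (column 254). I'll release, retreat upward and check the wing angle.

Run:
```python
from h import *
robot.command_gripper(0.45)
p=robot.read_eef_pos(); robot.movel([p[0],p[1],.24],rate=.12)
robot.wait(.2)
P=cam_pose("wrist"); im=robot.camera("wrist"); print(robot.read_time())
tp=[(d["conf"],d["point"]) for d in robot.tip_of("wrist","wing_grip")];print(tp)
c=proj(P,[.48,.195,.154]);r,q=int(c[0]),int(c[1]);y0,x0=r-64,q-64
cv2.imwrite("pics/w6c.png",cv2.resize(im[y0:y0+128,x0:x0+128,::-1],(600,600),interpolation=cv2.INTER_CUBIC))
s=600/128
for d in (-5,0,5):
  print(d,[[ ((proj(P,[.48+k*.025*np.cos(np.radians(127+d)),.195+k*.025*np.sin(np.radians(127+d)),.153])-[y0,x0])*s).round(0) for k in(-1,1)]])
```

```text
27.7917
[(0.86, [189.1, 251.0])]
-5 [[array([412., 291.]), array([184., 312.])]]
0 [[array([413., 301.]), array([184., 301.])]]
5 [[array([412., 311.]), array([184., 290.])]]
```

View pics/w6c.png

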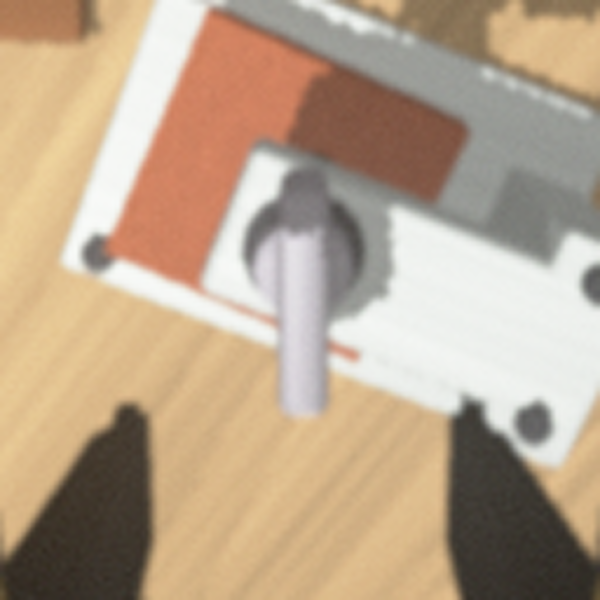

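The bar in the crop runs from (303, 200) to (304, 412), within 1–2° of the 127° predicted, so it did not slip or spring back on release. The fingers are clear of everything. Handing in.

Run:
```python
from h import *
print(robot.read_contact_force().round(2),robot.read_time())
robot.job_done(); print(robot.read_time())
```

```text
[-0.13  1.01 -0.56] 27.8417
the job is handed in; nothing more can be done
the job is handed in; nothing more can be done
```

I screwed the pad down on the terracotta sample, backed it off about a quarter turn, let go of the wing and handed the job in at 27.8 s. No verdict was reported.

- **Which stand:** I worked on the left aluminium stand, the one with the wing. The round-knob stand and the red look-alike were left alone.
- **Grip:** The first grip closed on the hub (22.7 mm wide instead of 11), so I went up 9 mm and gripped the bar again at 11.0 mm.
- **Tightening:** The pad touched at about 146° (0.41 turn). I stopped at 165° with 0.19 N m measured. Allowing for the −0.03 N m offset seen before contact, the true figure may be about 0.22. That is slightly over the 0.12–0.2 finger-tight range but below the 0.28 limit.
- **Back-off:** I turned it back to 83° before contact, so the pad should stand about 1.15 mm clear. The gap comes from the turn angle and was not measured directly.
- **Last checks:** After release, the wrist picture showed the wing within 1–2° of where I left it, and the fingers were clear. The force reading was about 1 N, close to its no-contact level.
- **Disagreements:** The resting drag read −0.03 N m after most clockwise steps, where I expected a positive value. I did not measure the bar and chips again at the end, but the arm went nowhere near them.

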